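# Zero a pressure transmitter and snap its key cover home

### The job

Zero the transmitter: press its blue key, then its red key, then its white key, each fully down and one at a time, letting each come up before the next. Then take the yellow cover off the tool wallet, push it down over the keys until it snaps home flush on the transmitter, and keep pressing: finish with the cover still pushed down firmly, with about 10 N, not letting go of it. Do not shift the loose pressure gauge, marker or battery.

Things in the scene. Friction and masses are not known exactly. Their poses are not given: they have to be found in the camera images.
- transmitter: Pressure transmitter: low grey case fixed to the worktop, 160 (its x) x 84 (its y) x 30 mm, brass stub on its -x end. Origin: centre of its underside, on the worktop. On its flat top a centred plinth 124 x 42 x 15 mm, upper edges rounded, carries three round keys in a row along x, 40 mm apart, the middle one at the centre; which colour is where varies.
- seat (a point): Centre of the case's flat top, 30 mm above the worktop, at the plinth's foot (axes as the transmitter's): the cover's origin lies here when the cover is home, over the plinth, its rim on the case top. A sprung steel catch bar stands 4 mm out of the middle of each long side of the plinth.
- key_blue_top (a point): Centre of the top of the blue key's round cap, 22 mm across, 10 mm above the plinth top (55 mm above the worktop) when up. Its black collar is 38 mm across at most and stands 4 mm above the plinth.
- key_red_top (a point): The same point of the red key.
- key_white_top (a point): The same point of the white key.
- key_blue (a joint): Travel of the blue spring key, m: 0 up, 0.005 fully down (about 5 N); springs back.
- key_red (a joint): The same for the red key.
- key_white (a joint): The same for the white key.
- cover: Loose yellow key cover, about 0.12 kg: upside-down tray 135 (its x) x 60 (its y) x 34 mm, 3 mm walls, open below, lying right way up on the flat right-hand panel of the black tool wallet (7 mm thick). Origin: centre of its lower rim. On top a grip bar 70 (x) x 16 (y) x 24 mm. It fits over the plinth either way round with about 2 mm play at each side.
- cover_grip (a point): Middle of the cover's grip bar, 46 mm above the rim, 12 mm above the roof; axes as the cover's. Ribs inside the cover's long walls ride over the catch bars: the push needed starts with the rim about 11 mm above home, rises to some 8 to 12 N and drops suddenly about 6 mm above home; then the rim meets the case top.
- gauge_loose: Loose black round pressure gauge lying behind the transmitter, 87 x 64 x 29 mm; leave alone.
- marker: Loose blue and white marker, 138 mm long, 16 mm high, in front of the tool wallet; leave alone.
- battery_block: Loose black and orange block battery, 26 x 52 x 17 mm, in front of the tester; leave alone.

How it is judged:
By the outcome, as a careful person would: the job done as asked, in the order asked, and still so for the second after the job is handed in, while the arm keeps its last pose, push and grip.
It also fails if it takes over 51 s, if anything falls off the work surface, if the arm or the gripper's body presses on something with over 40 N, if the wrist force passes 120 N, or if a joint passes its speed limit or range.

### The arm

A 6-joint arm with a two-finger parallel gripper is mounted at the origin on a cart in front of the work surface, level with it; the furniture and walls round the work are solid. World frame = base frame: x ahead of the robot, y to its left, z up, the work surface at z = 0. Lengths are in mm, angles in degrees, forces in N, time in s.
With the tool pointing down it reaches from about 300 to 850 mm from the base axis. Payload 4.2 kg.
Tool frame: the origin (TCP) lies between the finger pads; the fingertips stand 22 mm ahead of it and the grasp point (between the pads) lies 3 mm ahead of it; z points along the fingers, y is the direction in which the jaws open and shut (so a half turn about z gives the same grasp; the last joint's range is limited). The gripper opens to 91 mm and grips with 3 to 60 N. Pads are 32 mm wide; open, the fingers measure 118 mm over their backs; the gripper's body (76 mm by 178 mm) begins 60 mm behind the grasp point.
Start: joints at [-67.609, 18.312, 89.639, -0, 72.044, -1.146], TCP at [229.626, -527.174, 235.976] pointing down, gripper open.
Joint ranges: [-177.97, 177.97], [-48.28, 115.42], [12.27, 149.76], [-77.06, 257.06], [2.81, 150.46], [-146.56, 146.56]. Speed limits (degrees/s): [147.25, 147.25, 180, 180, 180, 180].

### API

Orientations are given as [roll, pitch, yaw] about the fixed x, y, z axes, in that order (R = Rz(yaw) Ry(pitch) Rx(roll)).
In Python, from workcell import telemetry, cams, env gives the robot as it stands.
- The arm moves only by the shell command python3 -m inch 'ROWS' [FORCE]. ROWS is JSON, a list of rows, each an object of numbers: "x", "y", "z": the shift along the tool's x, y, z in cm; "yaw": the turn about the tool's z in units of 5 degrees (1.0 is 5 degrees); "gripper": the gripper's target within -1 to 1 (fully open at 1, half-way at 0, shut at -1). A call has 1 to 12 rows; each row shifts and turns the commanded pose from where the row before left it, along the tool's axes as they then stand; what a row does not reach is not made up. A row lasts 1/12 s, in which the tool goes at most 41.7 mm and 7.16 degrees, less where a joint would pass 70% of its speed; a pose out of reach is approached as far as the arm can. A call is refused whole if a number of a shift passes 4.17 or a number of a turn 1, either way. A call with a gripper value outside its range is refused whole. The fingers move at their own pace and stop on an object; FORCE is the grip in N (left out, the last holds). Time passes only in rows, so rows that do not move let the fingers close. It gives the time, the measured TCP pose, the force and the opening at its end, in the units of the state.
- telemetry.state(): the state, without advancing time (a new reading comes with each control period).
- cams.grab_frame(name): name is "scene" or "side" or "wrist"; returns a dict with "pixels" (420x560x3 uint8, red, green, blue), "mtx" (3x3 intrinsics, pixels), "distortion" ([k1, k2, p1, p2, k3] as OpenCV has them; the pictures are not rectified), "rvec" (rotation vector, rad) and "tvec" (3), from world to camera coordinates, as OpenCV has them. Camera axes: x right, y down, z forward; pixel columns grow to the right and rows downward; lengths in mm; the calibration is good to about 2 mm. A picture is of the moment at which its call begins. There is no depth.
- env.job_done(): hands the job in, once; it reports no verdict.
The state is a dict: "time_s": time; "qpos": joint angles; "qvel": joint speeds; "effort": joint torques, N m; "ee_pos": TCP position; "ee_rot": TCP orientation; "force": force on the tool from outside, world axes, zero at the start; "torque": the same for the moment, N m; "gripper_width": finger opening in mm.
Only numpy, scipy, OpenCV 4.12 (cv2) and the standard library are available. Lean on these libraries where they do the work, as an engineer would, in place of code of your own. Each camera call takes 0.05 s, during which the arm holds its last target. There are 200 camera calls.

## Working session

There is one attempt and no reset: what is moved stays moved. The work goes in short steps, Python scripts to look and compute and a shell command to move; the robot and the scene stay as the last step left them, time stands still between calls to the robot, and variables do not carry over. Pictures are saved under pics/ and viewed, about 8 in all and at most 12, crops included, and the job is handed in when it is done.

```bash
mkdir -p pics; ls; cat > h.py <<'E'
import numpy as np, cv2
from workcell import telemetry, cams, env
def grab(n,f):
    d=cams.grab_frame(n); cv2.imwrite('pics/'+f+'.png',np.array(d['pixels'])[:,:,::-1])
    np.savez('pics/'+f+'.npz',**{k:np.array(d[k],float) for k in('mtx','distortion','rvec','tvec')}); return d
def back(f,uv,z):
    d=np.load('pics/'+f+'.npz'); R=cv2.Rodrigues(d['rvec'])[0]
    p=cv2.undistortPoints(np.array(uv,float).reshape(-1,1,2),d['mtx'],d['distortion']).reshape(-1,2)
    r=np.c_[p,np.ones(len(p))]@R; c=-R.T@d['tvec'].ravel()
    z=np.broadcast_to(z,len(p)); return c+r*((z-c[2])/r[:,2])[:,None]
def proj(f,P):
    d=np.load('pics/'+f+'.npz'); return cv2.projectPoints(np.array(P,float).reshape(-1,1,3),d['rvec'],d['tvec'],d['mtx'],d['distortion'])[0].reshape(-1,2)
E
python3 - <<'E'
from h import *
for n in('scene','side','wrist'): grab(n,n+'0')
a=[cv2.imread(f'pics/{n}0.png') for n in('scene','side')]
cv2.imwrite('pics/both.png',cv2.resize(np.hstack(a),(800,300)))
print(telemetry.state())
for n in('scene','side'):
  d=np.load(f'pics/{n}0.npz');R=cv2.Rodrigues(d['rvec'])[0];print(-R.T@d['tvec'].ravel(),R[2])
E
```

```text
pics
{'time_s': 0.15, 'qpos': array([-6.76086149e+01,  1.83440095e+01,  8.96893586e+01, -9.11979918e-04,
        7.20436911e+01, -1.14810648e+00]), 'qvel': array([ 0.0082687 , -0.14447821, -0.12250552, -0.0221173 , -0.07115586,
        0.00510899]), 'effort': array([-1.02228209e-04, -4.12775052e+01, -2.32155168e+01,  7.27270707e-02,
        4.34457650e-02, -9.31747172e-05]), 'ee_pos': array([ 229.49062947, -526.84701109,  235.31226758]), 'ee_rot': array([-1.79922939e+02, -6.77020391e-04,  2.35397728e+01]), 'force': array([0.06697579, 0.21010886, 0.11983365]), 'torque': array([-0.01822807, -0.01258541, -0.04774022]), 'gripper_width': 91.0269427756482}
[  36.65280471 -502.3220264   577.73908236] [ 0.61290166  0.53091479 -0.5852188 ]
[ 297.08736077 -625.83971809  614.02297401] [ 0.29547099  0.71094904 -0.63816013]
```

View pics/scene0.png

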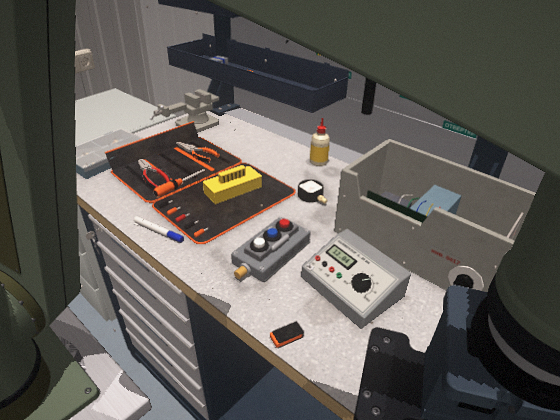

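View pics/side0.png

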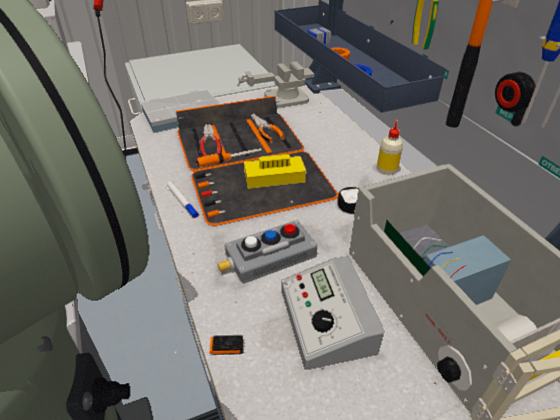

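The scene picture shows the keys white, blue and red at (260,243), (272,234) and (285,225), with the cover at (233,184). In the side picture the keys are at (251,243), (271,237) and (290,230), with the cover at (275,172). I'll enlarge both.

```bash
python3 - <<'E'
import cv2,numpy as np
a=cv2.imread('pics/scene0.png')[155:285,195:325]; b=cv2.imread('pics/side0.png')[150:280,215:345]
cv2.imwrite('pics/c1.png',np.hstack([cv2.resize(i,(400,400),interpolation=cv2.INTER_CUBIC) for i in(a,b)]))
E
```

```text
(no output)
```

View pics/c1.png

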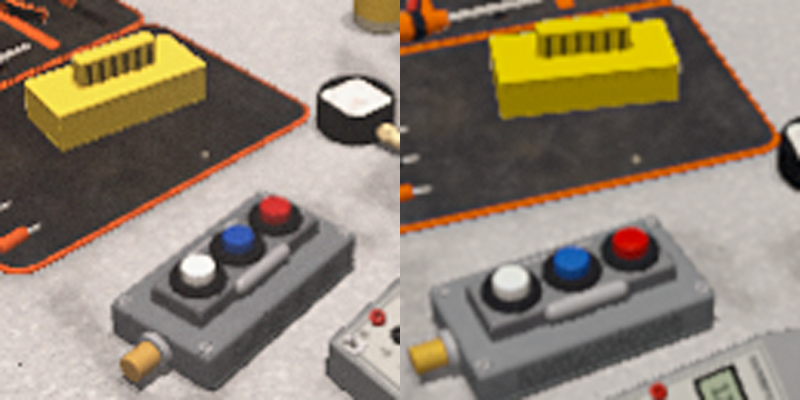

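```bash
python3 - <<'E'
from h import *
s=400/130
sc=lambda l:[(x/s+195,y/s+155) for x,y in l]; si=lambda l:[((x-400)/s+215,y/s+150) for x,y in l]
np.set_printoptions(precision=1,suppress=True)
A=back('scene0',sc([(198,263),(238,233),(277,205)]),55);B=back('side0',si([(511,273),(573,258),(631,238)]),55)
print(A,B,sep='\n')
for K in(A,B):
  v=K[2]-K[0];print(np.hypot(*v[:2]),np.degrees(np.arctan2(v[1],v[0])),K.mean(0))
A=back('scene0',sc([(27,90),(63,124),(206,67),(65,150),(205,98)]),[41]*3+[7]*2);B=back('side0',si([(490,40),(498,85),(679,68),(500,117),(677,100)]),[41]*3+[7]*2)
for K in(A,B):
  print(K)
  for i,j in((0,1),(1,2),(3,4)):
    v=K[j]-K[i];print(np.hypot(*v[:2]),np.degrees(np.arctan2(v[1],v[0])))
  print('c',(K[0]+K[2])/2)
  # grip bar mid top z 65
G=back('scene0',sc([(70,65),(155,33),(158,55),(80,85)]),65);H=back('side0',si([(535,20),(630,12),(632,28),(538,38)]),65)
print(G,H)
E
```

```text
[[475.4 -75.5  55. ]
 [514.9 -73.9  55. ]
 [554.8 -73.1  55. ]]
[[476.  -71.7  55. ]
 [515.1 -74.   55. ]
 [554.8 -71.2  55. ]]
79.49931845075545 1.7371773604429173 [515.1 -74.1  55. ]
78.85721655267044 0.3980106512508445 [515.3 -72.3  55. ]
[[546.4 178.   41. ]
 [534.2 121.6  41. ]
 [667.   99.   41. ]
 [542.9 132.8   7. ]
 [670.9 104.2   7. ]]
57.76577256356062 -102.19624046732639
134.71066928742835 -9.65695831029811
131.22373842643873 -12.623182481795924
c [606.7 138.5  41. ]
[[553.1 187.6  41. ]
 [539.1 130.4  41. ]
 [669.5  98.7  41. ]
 [541.2 136.3   7. ]
 [672.1 104.4   7. ]]
58.91748829609873 -103.7025437795542
134.17892679701814 -13.640795710404696
134.7158789665265 -13.712983592049817
c [611.3 143.2  41. ]
[[569.3 150.9  65. ]
 [648.6 137.8  65. ]
 [626.1 111.8  65. ]
 [555.3 123.7  65. ]] [[582.  165.5  65. ]
 [651.4 148.1  65. ]
 [644.  127.8  65. ]
 [575.5 142.4  65. ]]
```

```bash
python3 - <<'E'
from h import *
np.set_printoptions(precision=0,suppress=True)
print('box base corner',back('side0',[(355,252)],0),back('scene0',[(337,228)],0))
print('box corner tops at z guess',[(z,back('side0',[(372,200)],z)[0],back('scene0',[(343,178)],z)[0]) for z in(80,120,160)])
print('tester',back('side0',[(284,283),(303,365),(382,350)],0),back('side0',[(346,258)],60))
print('battery',back('side0',[(226,345)],10),'marker',back('side0',[(170,184),(195,214)],8),'gauge',back('side0',[(349,200)],15),'bottle',back('side0',[(390,170)],0))
print('wallet raised?',[(back('side0',[(178,97),(275,97)],z),back('scene0',[(107,152),(195,123)],z)) for z in (10,60,100)])
print('shelf', [(z,back('side0',[(440,82)],z)[0],back('scene0',[(348,75)],z)[0]) for z in(100,200,300)])
E
python3 -m inch '[{"y":-4.1,"yaw":0.8},{"y":-4.1,"yaw":0.8},{"y":-4.1,"yaw":0.8},{"y":-4.1,"yaw":0.8},{"x":2,"y":-3,"yaw":0.8},{"x":3,"y":-2,"yaw":0.5}]'
```

```text
box base corner [[ 668. -131.    0.]] [[ 671. -129.    0.]]
box corner tops at z guess [(80, array([723., -86.,  80.]), array([746., -85.,  80.])), (120, array([ 691., -126.,  120.]), array([ 689., -118.,  120.])), (160, array([ 659., -167.,  160.]), array([ 632., -152.,  160.]))]
tester [[ 509. -149.    0.]
 [ 471. -310.    0.]
 [ 597. -336.    0.]] [[ 610. -186.   60.]]
battery [[ 371. -238.   10.]] marker [[380. 220.   8.]
 [407.  92.   8.]] gauge [[728.  -0.  15.]] bottle [[891.  79.   0.]]
wallet raised? [(array([[498., 659.,  10.],
       [777., 540.,  10.]]), array([[495., 561.,  10.],
       [798., 528.,  10.]])), (array([[481., 553.,  60.],
       [737., 444.,  60.]]), array([[455., 467.,  60.],
       [731., 437.,  60.]])), (array([[468., 468., 100.],
       [705., 367., 100.]]), array([[423., 393., 100.],
       [677., 365., 100.]]))]
shelf [(100, array([1174.,  276.,  100.]), array([1336.,  295.,  100.])), (200, array([1004.,  101.,  200.]), array([1064.,  128.,  200.])), (300, array([833., -75., 300.]), array([792., -39., 300.]))]invalid input
```

```bash
python3 -m inch '[{"x":0,"y":-4.1,"z":0,"yaw":0.8,"gripper":-1},{"x":0,"y":-4.1,"z":0,"yaw":0.8,"gripper":-1},{"x":0,"y":-4.1,"z":0,"yaw":0.8,"gripper":-1},{"x":0,"y":-4.1,"z":0,"yaw":0.8,"gripper":-1}]' 20
```

```text
time_s: 0.48
ee_pos: [179.3, -369.4, 235.2]
ee_rot: [-179.9, 0.0, 7.3]
force: [0.6, 0.5, 1.2]
gripper_width: 67.1
```

```bash
python3 -m inch '[{"x":0,"y":0,"z":0,"yaw":1,"gripper":-1},{"x":3,"y":-2.7,"z":0,"yaw":0.3,"gripper":-1},{"x":3,"y":-2.7,"z":0,"yaw":0,"gripper":-1},{"x":3,"y":-2.7,"z":0,"yaw":0,"gripper":-1},{"x":3,"y":-2.7,"z":0,"yaw":0,"gripper":-1},{"x":3,"y":-2.7,"z":0,"yaw":0,"gripper":-1},{"x":3,"y":-2.7,"z":0,"yaw":0,"gripper":-1},{"x":3,"y":-2.7,"z":0,"yaw":0,"gripper":-1},{"x":3,"y":-2.7,"z":0,"yaw":0,"gripper":-1},{"x":3,"y":-2.7,"z":0,"yaw":0,"gripper":-1},{"x":3,"y":-2.7,"z":0,"yaw":0,"gripper":-1},{"x":0,"y":0,"z":0,"yaw":0,"gripper":-1}]'
python3 - <<'E'
from h import *
np.set_printoptions(precision=1,suppress=True)
grab('wrist','w1');s=telemetry.state();print(s['ee_pos'],s['ee_rot'],s['gripper_width'])
print(proj('w1',[(475.5,-73.5,55),(515,-73.5,55),(555,-73,55),(609,141,65)]))
E
```

```text
time_s: 1.48
ee_pos: [479.2, -90.9, 235.6]
ee_rot: [-179.9, -0.2, 1.4]
force: [0.1, -0.6, 0.1]
gripper_width: 0.7
[476.6 -92.8 235.4] [-180.     0.     1.3] 0.132139805807651
[[262.4 197.6]
 [262.9 160.6]
 [262.9 121. ]
 [ 44.1  61.3]]
```

View pics/w1.png

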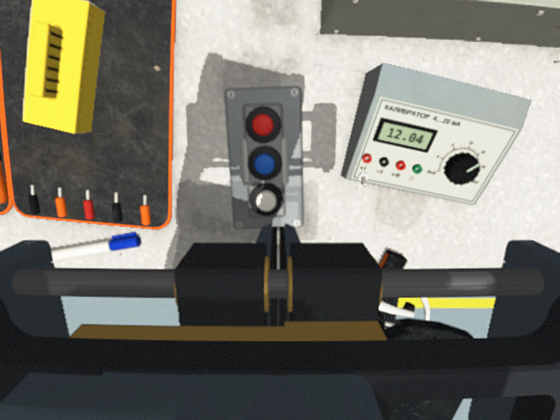

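The wrist picture shows the keys at white (265,199), blue (263,161) and red (262,123), and the whole cover at upper left. The keys match the prediction to about 2 px.

```bash
python3 - <<'E'
from h import *
np.set_printoptions(precision=1,suppress=True)
print(back('w1',[(265,199),(263,161),(262,123)],55))
print('case corners',back('w1',[(225,90),(300,88),(303,227),(236,228)],30))
print('cover roof',back('w1',[(23,122),(78,133),(103,3)],41),'base',back('w1',[(78,133)],41))
im=cv2.imread('pics/w1.png');cv2.imwrite('pics/c2.png',np.hstack([cv2.resize(im[0:150,0:120],(400,500),interpolation=cv2.INTER_CUBIC),cv2.resize(im[80:240,200:328],(400,500),interpolation=cv2.INTER_CUBIC)]))
E
```

```text
[[474.  -76.3  55. ]
 [514.6 -73.6  55. ]
 [553.  -72.1  55. ]]
case corners [[ 586.7  -30.8   30. ]
 [ 590.5 -110.8   30. ]
 [ 435.4 -120.7   30. ]
 [ 432.1  -41.5   30. ]]
cover roof [[551.2 191.4  41. ]
 [539.7 129.1  41. ]
 [668.2  89.6  41. ]] base [[539.7 129.1  41. ]]
```

View pics/c2.png

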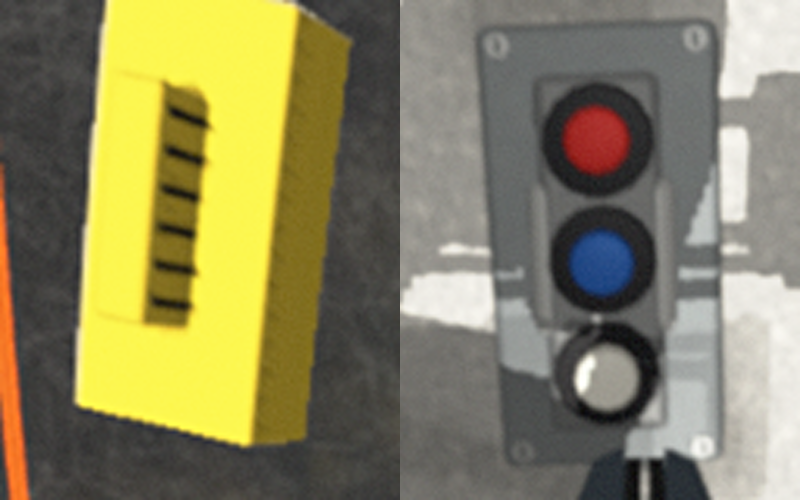

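```bash
python3 - <<'E'
from h import *
np.set_printoptions(precision=1,suppress=True)
r=lambda l:[(x/3.125+200,y/3.125+80) for x,y in l]; l=lambda q:[(x/3.3333,y/3.3333) for x,y in q]
ang=lambda P,i,j:np.degrees(np.arctan2(*(P[j]-P[i])[[1,0]]))
K=back('w1',r([(608,377),(603,262),(597,140)]),55);print(K,ang(K,0,2),K.mean(0))
C=back('w1',r([(480,28),(720,26),(722,460),(505,462)]),30);print(C,ang(C,3,0),ang(C,2,1),C.mean(0))
R=back('w1',l([(77,403),(250,445),(297,3)]),41);print(R,ang(R,1,2),(R[0]+R[2])/2)
B=back('w1',l([(305,438),(350,40)]),7);print(B,ang(B,0,1))
G=back('w1',l([(97,320),(143,325),(165,80),(118,70)]),65);print(G,ang(G,1,2),ang(G,0,3),G.mean(0))
E
```

```text
[[ 475.7 -216.3   55. ]
 [ 515.3 -210.    55. ]
 [ 555.  -203.7   55. ]] 9.044333613198505 [ 515.3 -210.    55. ]
[[ 591.3 -168.1   30. ]
 [ 595.2 -251.5   30. ]
 [ 438.6 -274.2   30. ]
 [ 436.  -190.4   30. ]] 8.140375641698295 8.25865748310041 [ 515.3 -221.1   30. ]
[[552.4 191.1  41. ]
 [539.1 132.6  41. ]
 [670.4 103.9  41. ]] -12.31495119014995 [611.4 147.5  41. ]
[[540.6 133.7   7. ]
 [670.7 105.7   7. ]] -12.156253295441056
[[576.5 161.2  65. ]
 [575.  146.7  65. ]
 [642.7 131.6  65. ]
 [645.7 145.7  65. ]] -12.548908035908914 -12.657455906861546 [610.  146.3  65. ]
```

```bash
python3 - <<'E'
from h import *
np.set_printoptions(precision=1,suppress=True)
r=lambda l:[((x-400)/3.125+200,y/3.125+80) for x,y in l]
ang=lambda P,i,j:np.degrees(np.arctan2(*(P[j]-P[i])[[1,0]]))
K=back('w1',r([(608,377),(603,262),(597,140)]),55);print(K,ang(K,0,2),K.mean(0))
C=back('w1',r([(480,28),(720,26),(722,460),(505,462)]),30);print(C,ang(C,3,0),ang(C,2,1),C.mean(0))
print(telemetry.state()['ee_pos'])
E
```

```text
[[472.2 -78.   55. ]
 [511.7 -75.7  55. ]
 [551.2 -73.2  55. ]] 3.4941913682821926 [511.7 -75.6  55. ]
[[ 587.8  -31.5   30. ]
 [ 590.3 -113.4   30. ]
 [ 435.1 -120.8   30. ]
 [ 432.3  -38.6   30. ]] 2.641811608224394 2.7292366923752858 [511.4 -76.1  30. ]
[476.6 -92.8 235.4]
```

```bash
python3 -m inch '[{"x":3.7,"y":-1.7,"z":0,"yaw":-0.1,"gripper":-1},{"x":0,"y":0,"z":4,"yaw":0,"gripper":-1},{"x":0,"y":0,"z":4,"yaw":0,"gripper":-1},{"x":0,"y":0,"z":4,"yaw":0,"gripper":-1},{"x":0,"y":0,"z":2,"yaw":0,"gripper":-1},{"x":0,"y":0,"z":0,"yaw":0,"gripper":-1},{"x":0,"y":0,"z":0,"yaw":0,"gripper":-1},{"x":0,"y":0,"z":0,"yaw":0,"gripper":-1}]'
python3 - <<'E'
from h import *
np.set_printoptions(precision=1,suppress=True)
s=telemetry.state();print(s['ee_pos'],s['ee_rot'],s['force'])
d=grab('wrist','w2');grab('scene','s2');s=telemetry.state();print(s['ee_pos'],s['ee_rot'],s['force'])
a=cv2.imread('pics/w2.png');b=cv2.imread('pics/s2.png')[185:285,220:320]
cv2.imwrite('pics/c3.png',np.hstack([a[:,:400],cv2.resize(b,(400,420),interpolation=cv2.INTER_CUBIC)]))
E
```

```text
time_s: 2.2
ee_pos: [512.3, -78.3, 97.5]
ee_rot: [180.0, -0.2, 1.5]
force: [-0.8, 0.1, -0.4]
gripper_width: 0.6
[512.3 -78.3  97.5] [180.   -0.2   1.5] [-0.8  0.1 -0.4]
[512.7 -78.1  98.1] [179.9  -0.2   1.5] [ 0.7 -0.2  0.9]
```

View pics/c3.png

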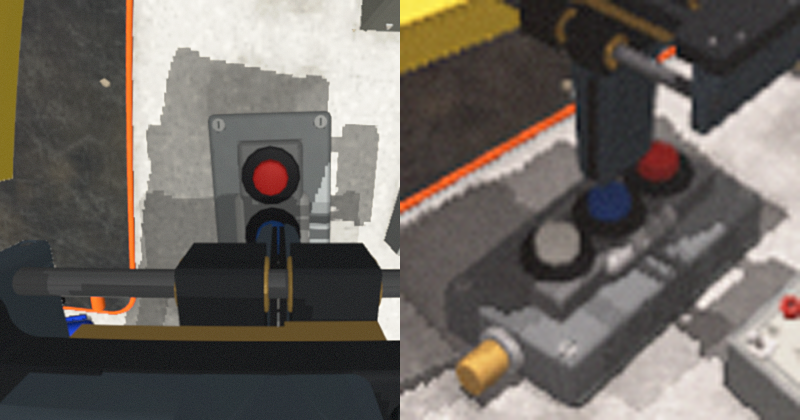

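The red key is at (270,178), the case's far corners at (210,116) and (330,113), and the fingertips stand over the blue key, slightly to its right in the wrist view.

```bash
python3 - <<'E'
from h import *
np.set_printoptions(precision=1,suppress=True)
print(back('w2',[(270,178)],55),back('w2',[(210,116),(330,113)],30),back('w2',[(215,241)],30), back('w2',[(277,262)],76))
g=cv2.imread('pics/w2.png');h=cv2.cvtColor(g,cv2.COLOR_BGR2HSV);m=((h[...,0]<8)|(h[...,0]>172))&(h[...,1]>150)&(h[...,2]>100)
ys,xs=np.where(m[150:210,240:300]);u=(xs.mean()+240,ys.mean()+150);print(u,np.ptp(xs),np.ptp(ys),back('w2',[u],55))
g=cv2.imread('pics/w1.png');h=cv2.cvtColor(g,cv2.COLOR_BGR2HSV)
for n,m in(('r',((h[...,0]<8)|(h[...,0]>172))&(h[...,1]>150)),('b',(abs(h[...,0]-110.)<12)&(h[...,1]>130))):
  ys,xs=np.where(m[100:190,235:295]);u=(xs.mean()+235,ys.mean()+100);print(n,u,np.ptp(xs),np.ptp(ys),back('w1',[u],55))
print(proj('w2',[(512.7,-78.1,98-22),(512.7,-78.1,98)]))
E
```

```text
[[552.3 -71.9  55. ]] [[ 588.8  -30.7   30. ]
 [ 592.8 -110.1   30. ]] [[500.8 -32.1  30. ]] [[506.3 -77.4  76. ]]
(np.float64(269.9626068376068), np.float64(177.3525641025641)) 34 34 [[552.7 -71.9  55. ]]
r (np.float64(262.3324607329843), np.float64(124.3979057591623)) 21 21 [[551.6 -72.4  55. ]]
b (np.float64(264.04371584699453), np.float64(163.61202185792348)) 21 21 [[511.9 -74.7  55. ]]
[[278.5 251.9]
 [278.6 268.5]]
```

```bash
python3 -m inch '[{"x":0,"y":-0.4,"z":1,"yaw":-0.2,"gripper":-1},{"x":0,"y":0,"z":0.8,"yaw":0,"gripper":-1},{"x":0,"y":0,"z":0.3,"yaw":0,"gripper":-1},{"x":0,"y":0,"z":0.3,"yaw":0,"gripper":-1},{"x":0,"y":0,"z":0.15,"yaw":0,"gripper":-1},{"x":0,"y":0,"z":0,"yaw":0,"gripper":-1},{"x":0,"y":0,"z":0,"yaw":0,"gripper":-1}]'
```

```text
time_s: 2.88
ee_pos: [512.0, -73.2, 74.8]
ee_rot: [180.0, -0.2, 2.5]
force: [-8.4, 2.3, 34.0]
gripper_width: 0.6
```

```bash
python3 -m inch '[{"x":0,"y":0,"z":-0.2,"yaw":0,"gripper":-1},{"x":0,"y":0,"z":0,"yaw":0,"gripper":-1}]'; python3 -m inch '[{"x":0,"y":0,"z":-0.2,"yaw":0,"gripper":-1},{"x":0,"y":0,"z":0,"yaw":0,"gripper":-1},{"x":0,"y":0,"z":0,"yaw":0,"gripper":-1}]'
```

```text
time_s: 3.05
ee_pos: [511.9, -73.2, 75.0]
ee_rot: [180.0, -0.1, 2.5]
force: [-4.1, 2.0, 19.8]
gripper_width: 0.0
time_s: 3.3
ee_pos: [511.8, -73.2, 75.2]
ee_rot: [180.0, -0.1, 2.5]
force: [-0.0, 0.9, 9.3]
gripper_width: 0.1
```

```bash
python3 -m inch '[{"x":0,"y":0,"z":-0.3,"yaw":0,"gripper":-1},{"x":0,"y":0,"z":0,"yaw":0,"gripper":-1}]'; python3 -m inch '[{"x":0,"y":0,"z":-0.3,"yaw":0,"gripper":-1},{"x":0,"y":0,"z":0,"yaw":0,"gripper":-1}]';python3 -m inch '[{"x":0,"y":0,"z":-1,"yaw":0,"gripper":-1},{"x":4,"y":0,"z":0,"yaw":0,"gripper":-1},{"x":0,"y":0,"z":0,"yaw":0,"gripper":-1},{"x":0,"y":0,"z":0,"yaw":0,"gripper":-1}]'
```

```text
time_s: 3.47
ee_pos: [511.8, -73.3, 77.9]
ee_rot: [-180.0, -0.1, 2.5]
force: [0.1, 1.6, 2.9]
gripper_width: 0.1
time_s: 3.63
ee_pos: [511.1, -73.6, 80.4]
ee_rot: [180.0, 0.0, 2.6]
force: [-1.0, 0.1, -0.6]
gripper_width: 0.4
time_s: 3.97
ee_pos: [552.5, -71.8, 90.6]
ee_rot: [180.0, -0.0, 2.6]
force: [0.3, 0.7, -0.1]
gripper_width: 0.6
```

```bash
python3 -m inch '[{"x":0,"y":0,"z":0.8,"yaw":0,"gripper":-1},{"x":0,"y":0,"z":0.4,"yaw":0,"gripper":-1},{"x":0,"y":0,"z":0.4,"yaw":0,"gripper":-1},{"x":0,"y":0,"z":0,"yaw":0,"gripper":-1},{"x":0,"y":0,"z":0,"yaw":0,"gripper":-1},{"x":0,"y":0,"z":0,"yaw":0,"gripper":-1}]'
```

```text
time_s: 4.47
ee_pos: [550.3, -71.7, 75.2]
ee_rot: [-180.0, 0.0, 2.5]
force: [-2.3, 0.8, 9.2]
gripper_width: 0.1
```

```bash
python3 -m inch '[{"x":0,"y":0,"z":0.1,"yaw":0,"gripper":-1},{"x":0,"y":0,"z":0,"yaw":0,"gripper":-1}]';python3 -m inch '[{"x":0,"y":0,"z":-0.6,"yaw":0,"gripper":-1},{"x":0,"y":0,"z":-1.1,"yaw":0,"gripper":-1},{"x":-4,"y":0,"z":0,"yaw":0,"gripper":-1},{"x":-4,"y":0,"z":0,"yaw":0,"gripper":-1},{"x":0,"y":0,"z":0,"yaw":0,"gripper":-1},{"x":0,"y":0,"z":0,"yaw":0,"gripper":-1},{"x":0,"y":0,"z":0,"yaw":0,"gripper":-1}]'
```

```text
time_s: 4.63
ee_pos: [550.3, -71.7, 75.1]
ee_rot: [180.0, 0.0, 2.5]
force: [-3.2, -0.0, 14.2]
gripper_width: 0.1
time_s: 5.22
ee_pos: [471.5, -75.4, 90.6]
ee_rot: [180.0, -0.1, 2.5]
force: [1.1, -0.6, 0.4]
gripper_width: 0.6
```

```bash
python3 -m inch '[{"x":0,"y":0,"z":0.8,"yaw":0,"gripper":-1},{"x":0,"y":0,"z":0.4,"yaw":0,"gripper":-1},{"x":0,"y":0,"z":0.4,"yaw":0,"gripper":-1},{"x":0,"y":0,"z":0,"yaw":0,"gripper":-1},{"x":0,"y":0,"z":0,"yaw":0,"gripper":-1}]';python3 -m inch '[{"x":0,"y":0,"z":0.1,"yaw":0,"gripper":-1},{"x":0,"y":0,"z":0,"yaw":0,"gripper":-1}]'
```

```text
time_s: 5.63
ee_pos: [472.8, -75.4, 75.2]
ee_rot: [180.0, -0.1, 2.6]
force: [-1.4, -0.7, 9.9]
gripper_width: 0.7
time_s: 5.8
ee_pos: [472.8, -75.4, 75.0]
ee_rot: [180.0, -0.1, 2.6]
force: [-2.7, 1.1, 17.1]
gripper_width: 0.5
```

```bash
python3 -m inch '[{"x":0,"y":0,"z":-0.7,"yaw":0,"gripper":-1},{"x":0,"y":0,"z":-1.5,"yaw":0,"gripper":-1},{"x":-2.5,"y":0,"z":-3,"yaw":0,"gripper":-1},{"x":-2.5,"y":0,"z":-3,"yaw":0,"gripper":-1},{"x":0,"y":0,"z":-2,"yaw":0,"gripper":-1},{"x":0,"y":0,"z":0,"yaw":0,"gripper":0.1},{"x":0,"y":0,"z":0,"yaw":0,"gripper":0.1},{"x":0,"y":0,"z":0,"yaw":0,"gripper":0.1},{"x":0,"y":0,"z":0,"yaw":0,"gripper":0.1}]'
python3 - <<'E'
from h import *
np.set_printoptions(precision=1,suppress=True)
grab('wrist','w3');s=telemetry.state();print(s['ee_pos'],s['ee_rot'],s['gripper_width'])
g=cv2.imread('pics/w3.png');h=cv2.cvtColor(g,cv2.COLOR_BGR2HSV)
for n,m in(('r',((h[...,0]<8)|(h[...,0]>172))&(h[...,1]>150)),('b',(abs(h[...,0]-110.)<12)&(h[...,1]>130))):
  e=proj('w3',[(552 if n=='r' else 513,-73,55)])[0].astype(int);y0,x0=e[1]-22,e[0]-22
  ys,xs=np.where(m[y0:y0+44,x0:x0+44]);u=(xs.mean()+x0,ys.mean()+y0);print(n,u,np.ptp(xs),np.ptp(ys),back('w3',[u],55))
print(proj('w3',[(473,-76,55),(513,-74,55)]))
e=proj('w3',[(513,-74,30)])[0].astype(int);print(e)
cv2.imwrite('pics/c4.png',cv2.resize(g[max(0,e[1]-110):e[1]+110,e[0]-110:e[0]+110],(600,600),interpolation=cv2.INTER_CUBIC) if e[1]>=110 else cv2.resize(g[0:220,e[0]-110:e[0]+110],(600,600),interpolation=cv2.INTER_CUBIC))
E
```

```text
time_s: 6.55
ee_pos: [421.0, -77.2, 173.9]
ee_rot: [-180.0, 0.2, 2.6]
force: [-0.8, -0.7, 0.2]
gripper_width: 24.0
[421.  -77.3 173.9] [-180.     0.2    2.6] 28.584578039370598
r (np.float64(279.28550074738416), np.float64(46.711509715994026)) 27 30 [[552.  -71.8  55. ]]
b (np.float64(279.8603066439523), np.float64(99.51788756388416)) 26 27 [[512.3 -74.1  55. ]]
[[279.9 148.7]
 [279.8  98.6]]
[279 100]
```

View pics/c4.png

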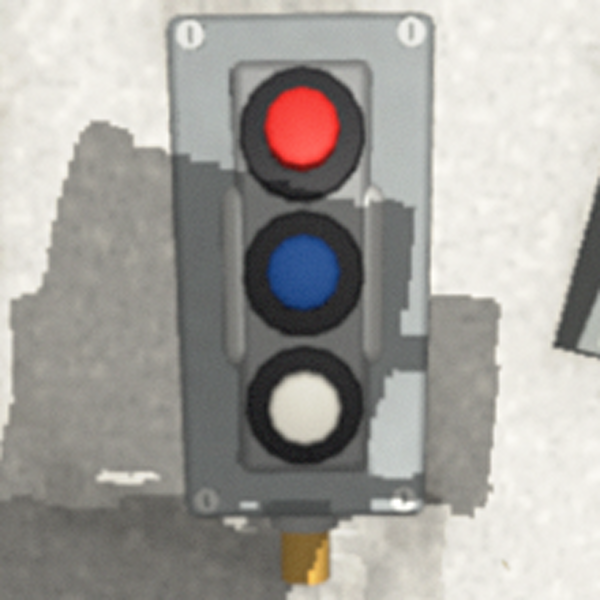

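All three keys are up and clear: white at crop (305,408), blue (303,272), red (302,127). The case top corners are at about (168,17), (433,15), (422,513) and (188,515).

```bash
python3 - <<'E'
from h import *
np.set_printoptions(precision=1,suppress=True)
r=lambda l:[(x*220/600+169,y*220/600) for x,y in l]
ang=lambda P,i,j:np.degrees(np.arctan2(*(P[j]-P[i])[[1,0]]))
K=back('w3',r([(305,407),(303,272),(302,127)]),55);print(K,ang(K,0,2),K.mean(0))
C=back('w3',r([(168,16),(433,14),(422,514),(188,516)]),30);print(C,ang(C,3,0),ang(C,2,1),C.mean(0))
P=back('w3',r([(232,61),(371,61),(370,471),(241,471)]),45);print(P,P.mean(0))
E
python3 -m inch '[{"x":3.0,"y":-2.5,"z":0,"yaw":0.5,"gripper":0.1},{"x":2.8,"y":-3,"z":0,"yaw":0.5,"gripper":0.1},{"x":2.6,"y":-3,"z":0,"yaw":0.5,"gripper":0.1},{"x":1.2,"y":-3,"z":0,"yaw":0.5,"gripper":0.1},{"x":0.4,"y":-4,"z":0,"yaw":0.5,"gripper":0.1},{"x":0.4,"y":-4,"z":0,"yaw":0.5,"gripper":0.1},{"x":0,"y":0,"z":0,"yaw":0,"gripper":0.1},{"x":0,"y":0,"z":0,"yaw":0,"gripper":0.1}]'
```

```text
[[472.6 -76.8  55. ]
 [512.2 -74.3  55. ]
 [552.1 -72.2  55. ]] 3.3252585680345614 [512.3 -74.4  55. ]
[[ 588.   -29.5   30. ]
 [ 592.2 -110.7   30. ]
 [ 435.9 -119.4   30. ]
 [ 431.5  -38.3   30. ]] 3.2332423720471306 3.1891614044350405 [511.9 -74.5  30. ]
[[571.6 -50.8  45. ]
 [573.5 -91.5  45. ]
 [452.2 -99.   45. ]
 [450.3 -57.1  45. ]] [511.9 -74.6  45. ]
time_s: 7.27
ee_pos: [540.0, 116.2, 173.7]
ee_rot: [179.9, 0.1, -12.2]
force: [-0.1, -0.8, 0.2]
gripper_width: 50.1
```

```bash
python3 - <<'E'
from h import *
grab('wrist','w4');s=telemetry.state();print(s['ee_pos'],s['ee_rot'])
e=proj('w4',[(610,144,41)])[0].astype(int);print(e)
g=cv2.imread('pics/w4.png');y0=max(0,e[1]-110);x0=e[0]-110;print(x0,y0)
cv2.imwrite('pics/c5.png',cv2.resize(g[y0:y0+220,x0:x0+220],(600,600),interpolation=cv2.INTER_CUBIC))
E
```

```text
[539.55186965 114.83867116 173.87191813] [ 1.79897765e+02  1.51596235e-01 -1.23282149e+01]
[230 135]
120 25
```

View pics/c5.png

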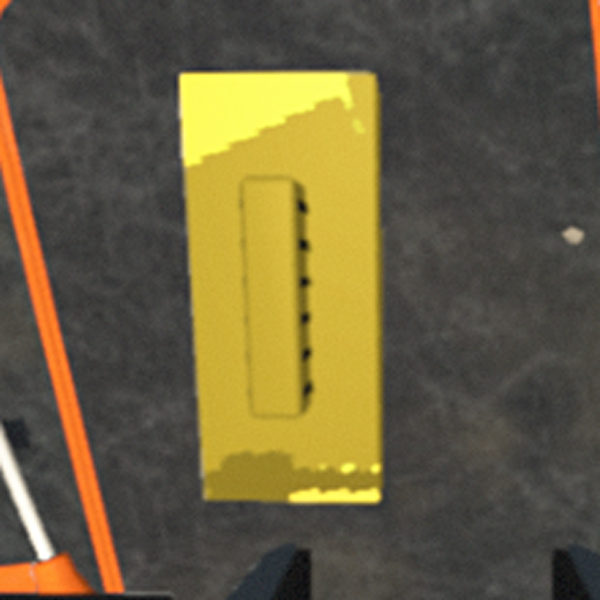

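```bash
python3 - <<'E'
from h import *
np.set_printoptions(precision=1,suppress=True)
r=lambda l:[(x*220/600+120,y*220/600+25) for x,y in l]
ang=lambda P,i,j:np.degrees(np.arctan2(*(P[j]-P[i])[[1,0]]))
C=back('w4',r([(181,72),(376,72),(381,502),(204,500)]),41);print(C,ang(C,3,0),ang(C,2,1),C.mean(0))
P=back('w4',r([(241,178),(295,178),(303,415),(252,416)]),65);print(P,ang(P,3,0),ang(P,2,1),P.mean(0))
c=P.mean(0)[:2];s=telemetry.state();t=np.radians(s['ee_rot'][2]);d=c-s['ee_pos'][:2]
print(s['ee_pos'],s['ee_rot'],d@[np.cos(t),np.sin(t)],d@[np.sin(t),-np.cos(t)])
E
```

```text
[[684.1 162.9  41. ]
 [671.1 105.   41. ]
 [539.5 133.8  41. ]
 [552.9 192.4  41. ]] -12.702882706450795 -12.312239662896847 [611.9 148.5  41. ]
[[646.9 148.5  65. ]
 [643.5 133.5  65. ]
 [577.1 147.9  65. ]
 [580.1 163.1  65. ]] -12.338440251392214 -12.25571396192547 [611.9 148.3  65. ]
[539.6 114.8 173.9] [179.9   0.2 -12.3] 63.520235156847214 -48.10719023824532
```

```bash
python3 -m inch '[{"x":3.2,"y":-2.4,"z":0,"yaw":0,"gripper":0.1},{"x":3.15,"y":-2.4,"z":0,"yaw":0,"gripper":0.1},{"x":0,"y":0,"z":3,"yaw":0,"gripper":0.1},{"x":0,"y":0,"z":3,"yaw":0,"gripper":0.1},{"x":0,"y":0,"z":3,"yaw":0,"gripper":0.1},{"x":0,"y":0,"z":1,"yaw":0,"gripper":0.1},{"x":0,"y":0,"z":0,"yaw":0,"gripper":0.1},{"x":0,"y":0,"z":0,"yaw":0,"gripper":0.1}]'
```

```text
time_s: 7.98
ee_pos: [612.6, 146.6, 75.7]
ee_rot: [180.0, 0.0, -12.5]
force: [-0.1, 1.4, 0.6]
gripper_width: 50.1
```

```bash
python3 -m inch '[{"x":0,"y":0,"z":0.4,"yaw":0,"gripper":0.1},{"x":0,"y":0,"z":0.3,"yaw":0,"gripper":0.1},{"x":0,"y":0,"z":0,"yaw":0,"gripper":0.1},{"x":0,"y":0,"z":0,"yaw":0,"gripper":0.1}]' 40;python3 -c "
from h import *;s=telemetry.state();print(s['ee_pos'],s['force'])"
```

```text
time_s: 8.32
ee_pos: [612.7, 147.6, 69.3]
ee_rot: [-180.0, -0.1, -12.5]
force: [-0.8, -0.0, -0.3]
gripper_width: 50.3
[612.73826297 147.62560586  69.30279389] [-0.82888462 -0.04827372 -0.28268737]
```

Not touching the roof yet (69.3), overlap with the bar is plenty. Close here.

```bash
python3 -m inch '[{"x":0,"y":0,"z":0,"yaw":0,"gripper":-1},{"x":0,"y":0,"z":0,"yaw":0,"gripper":-1},{"x":0,"y":0,"z":0,"yaw":0,"gripper":-1},{"x":0,"y":0,"z":0,"yaw":0,"gripper":-1},{"x":0,"y":0,"z":0,"yaw":0,"gripper":-1},{"x":0,"y":0,"z":0,"yaw":0,"gripper":-1},{"x":0,"y":0,"z":0,"yaw":0,"gripper":-1}]' 50;python3 -m inch '[{"x":0,"y":0,"z":-2,"yaw":0,"gripper":-1},{"x":0,"y":0,"z":-4,"yaw":0,"gripper":-1},{"x":0,"y":0,"z":-4,"yaw":0,"gripper":-1},{"x":0,"y":0,"z":0,"yaw":0,"gripper":-1},{"x":0,"y":0,"z":0,"yaw":0,"gripper":-1},{"x":0,"y":0,"z":0,"yaw":0,"gripper":-1}]'
python3 - <<'E'
from h import *
np.set_printoptions(precision=1,suppress=True)
grab('wrist','w5');s=telemetry.state();print(s['ee_pos'],s['ee_rot'],s['force'],s['gripper_width'])
grab('side','s5')
a=cv2.imread('pics/w5.png');b=cv2.imread('pics/s5.png')[90:230,215:355]
cv2.imwrite('pics/c6.png',np.hstack([a[:,100:500],cv2.resize(b,(400,420),interpolation=cv2.INTER_CUBIC)]))
E
```

```text
time_s: 8.9
ee_pos: [612.5, 147.7, 68.5]
ee_rot: [-180.0, -0.0, -12.5]
force: [0.0, 0.2, 0.4]
gripper_width: 15.6
time_s: 9.4
ee_pos: [611.6, 147.4, 167.7]
ee_rot: [180.0, 0.1, -12.5]
force: [-0.4, 0.8, -2.6]
gripper_width: 15.8
[611.2 147.3 166.7] [179.9   0.2 -12.5] [ 0.7  1.  -1.4] 15.590498707832676
```

View pics/c6.png

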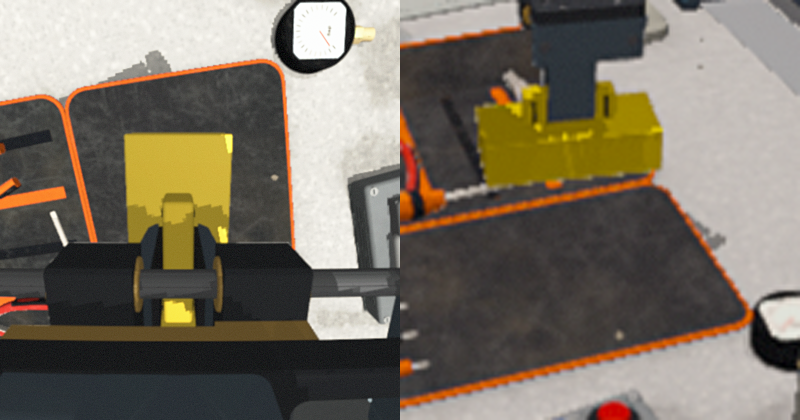

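```bash
python3 - <<'E'
from h import *
np.set_printoptions(precision=1,suppress=True)
P=np.array([611.2,147.3]);t=np.radians(-12.5)
X=np.array([np.cos(t),np.sin(t)]);Y=np.array([np.sin(t),-np.cos(t)])
def tl(z,uv):
  C=back('w5',uv,z)[:,:2]-P;return np.c_[C@X,C@Y]
print(tl(139,[(225,135),(332,134),(228,235),(330,235)]),tl(163,[(264,195),(291,195)]))
E
```

```text
[[ 66.5 -29.7]
 [ 67.1  29. ]
 [  8.3 -30.3]
 [  8.4  30.4]] [[38.1 -7.6]
 [38.1  5.8]]
```

```bash
python3 -m inch '[{"x":-0.4,"y":2.0,"z":0,"yaw":0,"gripper":-1},{"x":-0.7,"y":3.6,"z":0,"yaw":0,"gripper":-1},{"x":-0.7,"y":3.6,"z":0,"yaw":0,"gripper":-1},{"x":-0.7,"y":3.6,"z":0,"yaw":0,"gripper":-1},{"x":-0.7,"y":3.6,"z":0,"yaw":0,"gripper":-1},{"x":-0.7,"y":3.6,"z":0,"yaw":0,"gripper":-1},{"x":-0.5,"y":2.4,"z":0,"yaw":0,"gripper":-1},{"x":-0.4,"y":1.4,"z":0,"yaw":-0.8,"gripper":-1},{"x":0,"y":0,"z":0,"yaw":-0.8,"gripper":-1},{"x":0,"y":0,"z":0,"yaw":-0.8,"gripper":-1},{"x":0,"y":0,"z":0,"yaw":-0.74,"gripper":-1},{"x":0,"y":0,"z":0,"yaw":0,"gripper":-1}]'
python3 -m inch '[{"x":0,"y":0,"z":0,"yaw":0,"gripper":-1},{"x":0,"y":0,"z":0,"yaw":0,"gripper":-1},{"x":0,"y":0,"z":0,"yaw":0,"gripper":-1},{"x":0,"y":0,"z":0,"yaw":0,"gripper":-1}]'
```

```text
time_s: 10.5
ee_pos: [513.1, -74.5, 166.9]
ee_rot: [-180.0, 0.2, 3.3]
force: [-0.3, 0.3, -1.4]
gripper_width: 15.5
time_s: 10.83
ee_pos: [514.1, -74.3, 168.2]
ee_rot: [180.0, 0.0, 3.2]
force: [0.4, 0.6, -1.6]
gripper_width: 15.6
```

```bash
python3 -m inch '[{"x":0,"y":0,"z":2,"yaw":0,"gripper":-1},{"x":0,"y":0,"z":2.5,"yaw":0,"gripper":-1},{"x":0,"y":0,"z":0,"yaw":0,"gripper":-1},{"x":0,"y":0,"z":0,"yaw":0,"gripper":-1},{"x":0,"y":0,"z":0,"yaw":0,"gripper":-1}]'
python3 - <<'E'
from h import *
np.set_printoptions(precision=1,suppress=True)
r=[]
for i in range(6):
  cams.grab_frame('side');s=telemetry.state();r.append(np.r_[s['ee_pos'],s['ee_rot'],s['force']])
print(np.mean(r,0),np.std(r,0))
for n in('scene','side'):grab(n,n+'6')
a=cv2.imread('pics/scene6.png')[165:285,210:330]; b=cv2.imread('pics/side6.png')[165:285,210:330]
cv2.imwrite('pics/c7.png',np.hstack([cv2.resize(i,(400,400),interpolation=cv2.INTER_CUBIC) for i in(a,b)]))
E
```

```text
time_s: 11.25
ee_pos: [514.9, -74.5, 124.3]
ee_rot: [180.0, -0.1, 3.2]
force: [0.1, -0.4, -0.7]
gripper_width: 15.7
[515.  -74.6 124.6 180.   -0.1   3.2  -0.1   0.1  -1.5] [0.2 0.  0.2 0.  0.  0.  0.2 0.3 0.3]
```

View pics/c7.png

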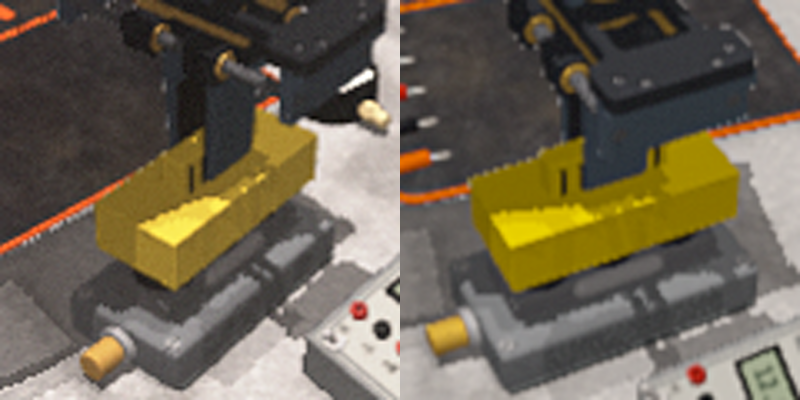

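```bash
python3 - <<'E'
from h import *
np.set_printoptions(precision=1,suppress=True)
A=back('scene6',[(178*.3+210,290*.3+165),(316*.3+210,178*.3+165)],63)
B=back('side6',[(115*.3+210,291*.3+165),(338*.3+210,213*.3+165)],63)
t=np.radians(3.2);R=np.array([[np.cos(t),-np.sin(t)],[np.sin(t),np.cos(t)]])
for K in(A,B):print(K[:,:2],K[:,:2].mean(0)-R@[0,-30],np.hypot(*(K[1]-K[0])[:2]))
# case top near corners: scene (182,350),(333,248); side (513,350)... 
E
```

```text
[[ 450.  -110.3]
 [ 582.9 -102.6]] [514.8 -76.5] 133.15483443258404
[[ 451.  -107.4]
 [ 586.   -98.4]] [516.8 -72.9] 135.3156951237806
```

```bash
python3 -m inch '[{"x":-0.12,"y":-0.04,"z":0.6,"yaw":0,"gripper":-1},{"x":0,"y":0,"z":0.5,"yaw":0,"gripper":-1},{"x":0,"y":0,"z":0,"yaw":0,"gripper":-1},{"x":0,"y":0,"z":0,"yaw":0,"gripper":-1}]'; python3 -m inch '[{"x":0,"y":0,"z":0.3,"yaw":0,"gripper":-1},{"x":0,"y":0,"z":0.3,"yaw":0,"gripper":-1},{"x":0,"y":0,"z":0.2,"yaw":0,"gripper":-1},{"x":0,"y":0,"z":0,"yaw":0,"gripper":-1},{"x":0,"y":0,"z":0,"yaw":0,"gripper":-1}]'
```

```text
time_s: 11.98
ee_pos: [512.5, -74.0, 111.8]
ee_rot: [-180.0, 0.1, 3.2]
force: [-0.3, 0.7, -1.4]
gripper_width: 16.0
time_s: 12.4
ee_pos: [512.9, -74.1, 104.3]
ee_rot: [180.0, 0.0, 3.2]
force: [-0.0, -0.1, -1.5]
gripper_width: 15.8
```

```bash
for i in 1 2; do python3 -m inch '[{"x":0,"y":0,"z":0.15,"yaw":0,"gripper":-1},{"x":0,"y":0,"z":0.15,"yaw":0,"gripper":-1},{"x":0,"y":0,"z":0,"yaw":0,"gripper":-1}]'; done
```

```text
time_s: 12.65
ee_pos: [513.5, -74.4, 102.4]
ee_rot: [180.0, -0.1, 3.2]
force: [-1.4, -1.6, 4.7]
gripper_width: 15.8
time_s: 12.9
ee_pos: [513.9, -74.4, 100.0]
ee_rot: [179.9, -0.2, 3.2]
force: [-1.1, -0.5, 6.9]
gripper_width: 15.5
```

```bash
for i in 1 2 3; do python3 -m inch '[{"x":0,"y":0,"z":0.15,"yaw":0,"gripper":-1},{"x":0,"y":0,"z":0.1,"yaw":0,"gripper":-1},{"x":0,"y":0,"z":0,"yaw":0,"gripper":-1}]'; done
```

```text
time_s: 13.15
ee_pos: [514.1, -74.4, 96.9]
ee_rot: [179.9, -0.2, 3.2]
force: [1.1, -0.8, 2.7]
gripper_width: 16.1
time_s: 13.4
ee_pos: [513.3, -74.2, 92.7]
ee_rot: [180.0, -0.0, 3.2]
force: [3.4, 0.0, -6.0]
gripper_width: 15.7
time_s: 13.65
ee_pos: [512.8, -74.4, 91.2]
ee_rot: [180.0, 0.0, 3.2]
force: [-0.6, -2.0, 3.4]
gripper_width: 15.9
```

```bash
for i in 1 2; do python3 -m inch '[{"x":0,"y":0,"z":0.05,"yaw":0,"gripper":-1},{"x":0,"y":0,"z":0,"yaw":0,"gripper":-1},{"x":0,"y":0,"z":0,"yaw":0,"gripper":-1},{"x":0,"y":0,"z":0,"yaw":0,"gripper":-1}]'; done
```

```text
time_s: 13.98
ee_pos: [512.8, -74.4, 91.2]
ee_rot: [180.0, -0.0, 3.2]
force: [-1.9, -3.0, 5.7]
gripper_width: 15.6
time_s: 14.32
ee_pos: [512.8, -74.4, 91.2]
ee_rot: [180.0, -0.0, 3.2]
force: [-2.5, -2.8, 10.2]
gripper_width: 15.8
```

```bash
python3 - <<'E'
from h import *
np.set_printoptions(precision=1,suppress=True)
r=[]
for n in('scene','side')*8:
  grab(n,n+'7');s=telemetry.state();r.append(np.r_[s['ee_pos'],s['force']])
print(np.array(r)[::3],np.mean(r,0),s['gripper_width'])
a=cv2.imread('pics/scene7.png')[165:285,210:330]; b=cv2.imread('pics/side7.png')[165:285,210:330]
cv2.imwrite('pics/c8.png',np.hstack([cv2.resize(i,(400,400),interpolation=cv2.INTER_CUBIC) for i in(a,b)]))
E
```

```text
[[512.8 -74.4  91.2  -1.6  -1.6   8.8]
 [512.8 -74.3  91.2  -1.5  -2.5   8.7]
 [512.8 -74.4  91.2  -2.3  -1.8   8.5]
 [512.8 -74.4  91.2  -1.6  -1.5  10.3]
 [512.8 -74.4  91.2  -2.5  -2.9   9.2]
 [512.8 -74.4  91.2  -1.7  -2.2   9.7]] [512.8 -74.4  91.2  -1.9  -2.3   9.3] 15.652464804532611
```

View pics/c8.png

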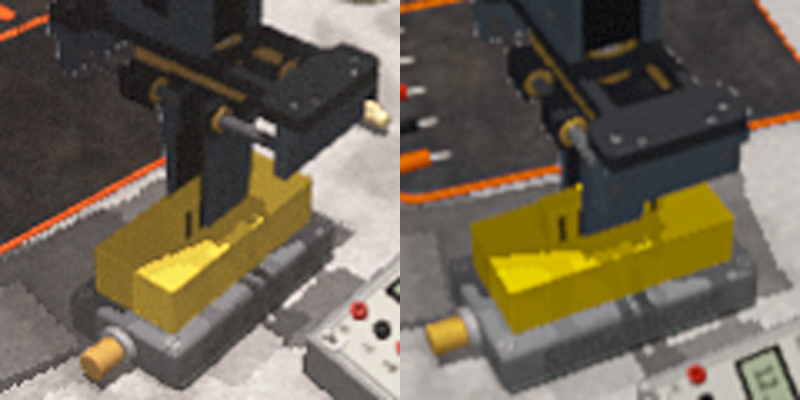

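The cover sits flush on the case, with its rim on the case top in both views. The reading holds at a mean of 9.3 N, plus about 1.3 N for the cover's weight, so roughly 10.5 N on the seat. I'm handing in.

```bash
python3 -c "
from h import *
env.job_done()
s=telemetry.state();print(s['time_s'],s['ee_pos'],s['force'])"
```

```text
the job is handed in; nothing more can be done
the job is handed in; nothing more can be done
```

The job is done and handed in at about 15 s of the 51 s allowed. No verdict is reported back, and after the hand-in I could not read the robot's state again.

- **Keys:** I pressed blue, red and white in that order, each to a hard stop about 5 mm down, and lifted clear before the next. Peak readings were about 34 N on blue (more than I intended, then backed off), 14 N on red and 17 N on white. A picture afterwards showed all three keys up.
- **Cover:** I gripped it by its bar, carried it over and pushed it on. The resistance peaked at about 7 N in the readings, lower than the 8 to 12 N expected, though readings came only about every 3 mm. It then dropped suddenly with the rim 5 to 6 mm above home. The rim came down flush on the case top in both camera views.
- **Final hold:** The gripper still holds the cover at a steady pose, pressing with a mean reading of 9.3 N. Adding about 1.3 N for the cover's weight gives roughly 10.5 N on the seat.
- **Disagreements:** The fixed cameras and the wrist camera differed by about 3 mm in x on the transmitter's position, and I placed the cover between the two. The key heights implied fingertips about 3 mm longer than stated, so I set heights from contact.
- **Loose items:** I never moved near the gauge, marker or battery. I did not compare their positions before and after.

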